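# Tension a round stencil hoop nut by nut, then clip it as done

### The job

Tighten the round solder-stencil hoop on its sloping stand: starting at the nut with the red washer and going clockwise round the rim, turn the red nut one quarter turn clockwise, then the yellow nut two quarter turns, then the blue nut one quarter turn. When all three are done, squeeze the orange spring clip off its little clip stand and let it close over the top edge of the upright tongue beside the hoop, upright and gripping, to mark the hoop as tensioned. Do not drop the clip on the bench, and leave the phones, glue tube, wick roll and charger block where they lie.

Things in the scene. Friction and masses are not known exactly. Their poses are not given: they have to be found in the camera images.
- stand: grey fixed stand; origin on the bench under the hoop, z up. Carries an aluminium hoop (disc 160 mm across, 12 thick, foil in the middle), face sloping 32 degrees, low side to the stand's -x (robot side): face normal (-0.53, 0, 0.85), face centre at (-6, 0, 90) mm. Three nuts on it, 62 mm from the centre, 120 degrees apart, axes along the normal: tool leans 32 degrees to grip them
- hoop (a joint): turn of the hoop about its own normal in rad, anticlockwise from above, set differently at each start (-0.8 to 0.8), which moves the nuts round; at 0 the yellow nut is at the uphill end. It is nearly locked (6 N m friction) and does not turn while the nuts are worked
- red_top (a point): centre of the flat top of the red nut: brass square shank 14 x 14 x 24 mm on a red washer 29 mm across, 4 mm thick, that turns with it (top 28 mm above the hoop's face). z: the nut's axis, up out of the face; x: the way the white pointer line on its top points; flats square to x and y. Needs one quarter turn.
- yellow_top (a point): centre of the flat top of the yellow nut: brass square shank 14 x 14 x 24 mm on a yellow washer 29 mm across, 4 mm thick, that turns with it (top 28 mm above the hoop's face). z: the nut's axis, up out of the face; x: the way the white pointer line on its top points; flats square to x and y. Needs two quarter turns.
- blue_top (a point): centre of the flat top of the blue nut: brass square shank 14 x 14 x 24 mm on a blue washer 29 mm across, 4 mm thick, that turns with it (top 28 mm above the hoop's face). z: the nut's axis, up out of the face; x: the way the white pointer line on its top points; flats square to x and y. Needs one quarter turn.
- red_pointer (a point): point at the height of the red nut's top, 12 mm from its axis in the direction of its white pointer
- yellow_pointer (a point): the same on the yellow nut
- blue_pointer (a point): the same on the blue nut
- nut_red (a joint): turn of the red nut in rad, growing clockwise as seen looking down on the nut (tightening); starts anywhere from -0.3 to 0.3. Stiff (0.08 N m friction), stays where it is left, no click or stop in the range needed
- nut_yellow (a joint): turn of the yellow nut in rad, growing clockwise as seen looking down on the nut (tightening); starts anywhere from -0.3 to 0.3. Stiff (0.08 N m friction), stays where it is left, no click or stop in the range needed
- nut_blue (a joint): turn of the blue nut in rad, growing clockwise as seen looking down on the nut (tightening); starts anywhere from -0.3 to 0.3. Stiff (0.08 N m friction), stays where it is left, no click or stop in the range needed
- tongue_edge (a point): middle of the top edge of the tongue, an upright aluminium plate 4 mm thick (along y), 44 mm long (along x), its top 42 mm above the bench, free for 27 mm below the edge; axes as the stand's
- clip_stand: dark base 64 x 70 x 10 mm fixed to the bench, with an upright plate 4 mm thick (along y) and 44 mm long (along x), top edge 42 mm above the bench; origin on the bench under the plate's middle
- clip: orange peg-type spring clip, 50 g, upright on the clip stand's plate; origin on the pivot, 12 mm above the edge; x along pivot and plate, y across, z up. 20 mm wide (x). Handles rise 40 mm above the pivot; 28 mm up they are 28 mm over their outer faces (y), jaws reach 26 mm below. Squeezed to 14 mm there (8 N to begin, 16 N at the stop) the jaws open 15 mm. 16 mm thick at the pivot
- clip_jaw (a joint): opening of the clip in rad: about 0 closed on a 4 mm plate, 0.5 fully open
- microscope: tall red stereo microscope fixed on the bench right of the hoop, in the way of an arm that swings over from the right: 0.45 m high, between y = -0.22 and -0.04; its eyepieces reach towards the robot to x = 0.24 at heights of 0.3 to 0.41 m. Fold the arm back or lift high before passing it; origin at its foot
- phone_rose: rose phone lying on the bench, 71 x 145 x 9 mm, bystander
- phone_blue: blue phone lying on the bench, 71 x 145 x 9 mm, bystander
- glue_tube: white glue tube with dark cap, 26 x 122 x 17 mm, bystander
- wick_roll: yellow flat spool, 45 mm across, 10 mm high, bystander
- usb_block: white charger block 42 x 43 x 24 mm, bystander

How it is judged:
By the outcome, as a careful person would: the job done as asked, in the order asked, and still so for the second after the job is handed in, with the robot touching nothing.
It also fails if it takes over 72 s, if anything falls off the work surface, if the arm or the gripper's body presses on something with over 40 N, if the wrist force passes 120 N, or if a joint passes its speed limit or range.

### The arm

A 7-joint arm with a two-finger parallel gripper is mounted at the origin on a cart in front of the work surface, level with it; the furniture and walls round the work are solid. World frame = base frame: x ahead of the robot, y to its left, z up, the work surface at z = 0. Lengths are in m, angles in rad, forces in N, time in s.
With the tool pointing down it reaches from about 0.35 to 0.9 m from the base axis. Payload 8.1 kg.
Tool frame: the origin (TCP) lies between the finger pads; the fingertips stand 22 mm ahead of it and the grasp point (between the pads) lies 3 mm ahead of it (arm.tip_reach is the distance from the TCP to the fingertips, in m); z points along the fingers, y is the line along which they close (so a half turn about z gives the same grasp; the last joint's range is limited). The gripper opens to 92 mm and grips with 3 to 60 N. Pads are 19 mm wide; open, the fingers measure 130 mm over their backs; the gripper's body (75 mm by 190 mm) begins 47 mm behind the grasp point.
Start: joints at [1.051, 0.434, 0.025, 1.573, -0.012, 1.134, -0.075], TCP at [0.253, -0.572, 0.249] pointing down, gripper open.
Joint ranges: [-2.62, 2.62], [-0.44, 2.09], [-1.27, 1.32], [0.08, 2.57], [-1.32, 4.46], [0.12, 2], [-2.74, 2.74]. Speed limits (rad/s): [2.22, 2.22, 3.01, 3.01, 3.14, 3.14, 3.14].

### API

Orientations are given as a rotation vector (axis times angle).
In Python, from cell import telemetry, vision, job, arm gives the robot as it stands. The module is installed in compiled form; this text tells all that it offers.
- The arm moves only by the shell command python3 -m creep 'ROWS' [FORCE]. ROWS is text: rows parted by semicolons, each of 7 numbers parted by spaces: the finger opening in cm, from 0 to 9.18, then the shift along the tool's x, y, z in cm, then the turn, a rotation vector about the tool's x, y, z in degrees. A call has 1 to 5 rows; each row is the pose to reach, as a shift and turn from the pose commanded when the call began, along the tool's axes at that moment; what a row does not reach only later rows make up. A row lasts 1/8 s, in which the tool goes at most 62.5 mm and 10.7 degrees, less where a joint would pass 70% of its speed; a pose out of reach is approached as far as the arm can. A call with a gripper value outside its range is refused whole. The fingers move at their own pace and stop on an object; FORCE is the grip in N (left out, the last holds). Time passes only in rows, so rows that repeat a pose let the fingers close. It gives the time, the measured TCP pose, the force, the opening and the grip force at its end, in the units of the state.
- telemetry.observe(): the state, without advancing time (a new reading comes with each control period).
- vision.get_image(name): name is "side" or "top"; returns the picture (384x512x3 uint8, red, green, blue); there is no depth.
- vision.camera_info(name): a dict with "fov_y" (degrees; the focal length in pixels is half the picture's height over the tangent of half this angle, whatever the lens; pixels are square), "cx", "cy" (the principal point, pixels), "dist_coeffs" ([k1, k2, p1, p2, k3] as OpenCV has them; the pictures are not rectified), "extrinsics" (4x4, takes a point from camera to world coordinates). Camera axes: x right, y down, z forward; pixel columns grow to the right and rows downward; lengths in m; the calibration is good to about 2 mm. A picture is of the moment at which its call begins. camera_info takes no time and is no camera call.
- job.sign_off(): hands the job in; it is judged then, once.
The state is a dict: "clock": time; "joints": joint angles; "dq": joint speeds; "joint_efforts": joint torques, N m; "position": TCP position; "ee_rot": TCP orientation; "force": force on the tool from outside, world axes, zero at the start; "ft_torque": the same for the moment, N m; "width": opening from 0.0 (shut) to 1.0 (fully open); "gripper_force": force on a finger pad.
Only numpy, scipy, OpenCV 4.12 (cv2) and the standard library are available. Lean on these libraries where they do the work, as an engineer would, in place of code of your own. Each camera call takes 0.05 s, during which the arm holds its last target. There are 200 camera calls.

## Working session

There is one attempt and no reset: what is moved stays moved. The work goes in short steps, Python scripts to look and compute and a shell command to move; the robot and the scene stay as the last step left them, time stands still between calls to the robot, and variables do not carry over. Pictures are saved under pics/ and viewed, at most 10 in all, crops included, and the job is handed in when it is done.

```bash
mkdir -p pics
python3 - <<'E'
from cell import telemetry, vision, job, arm
import cv2, numpy as np
for n in ("side","top"):
    im=vision.get_image(n); cv2.imwrite(f"pics/{n}0.png",im[:,:,::-1]); np.save(f"{n}0.npy",im)
    print(n,vision.camera_info(n))
print(telemetry.observe()); print(arm.tip_reach)
E
```

```text
side {'fov_y': 55.81394273402313, 'cx': 253.46883724541544, 'cy': 186.79539995468235, 'dist_coeffs': array([-0.08024929,  0.        ,  0.        ,  0.        ,  0.        ]), 'extrinsics': array([[-0.72681893, -0.41803979,  0.54495594,  0.04497139],
       [-0.68682339,  0.43913229, -0.57916877,  0.71906261],
       [ 0.00280784, -0.79523931, -0.60628916,  0.64690323],
       [ 0.        ,  0.        ,  0.        ,  1.        ]])}
top {'fov_y': 49.429103570621024, 'cx': 255.48047336984888, 'cy': 194.90152329029803, 'dist_coeffs': array([-0.0817307,  0.       ,  0.       ,  0.       ,  0.       ]), 'extrinsics': array([[ 0.01752774, -0.98847517,  0.15036496,  0.32308361],
       [-0.99983595, -0.01664128,  0.00715175,  0.19320264],
       [-0.00456706, -0.15046564, -0.98860469,  1.31173229],
       [ 0.        ,  0.        ,  0.        ,  1.        ]])}
{'clock': 0.1, 'joints': array([ 1.05137522,  0.43513882,  0.02498142,  1.57402502, -0.01160067,
        1.13400442, -0.0750715 ]), 'dq': array([-1.83872335e-04, -3.18130445e-03, -1.12092528e-03, -3.69853117e-03,
        3.98556397e-04, -9.26980502e-04,  3.03551336e-05]), 'joint_efforts': array([ 2.56662934e-03, -6.69125962e+01,  9.87918377e-01, -3.15146828e+01,
       -6.04847074e-02,  3.74031882e-02,  3.26489521e-05]), 'position': array([ 0.25280584, -0.57110792,  0.24802521]), 'ee_rot': array([-3.07229081e+00, -6.49654382e-01,  6.66122537e-04]), 'force': array([ 0.18369066, -0.28975675, -0.17604546]), 'ft_torque': array([-0.0011052 , -0.01371896,  0.00981443]), 'gripper_force': 0.0, 'width': 0.9964956582755871}
0.022
```

View pics/side0.png

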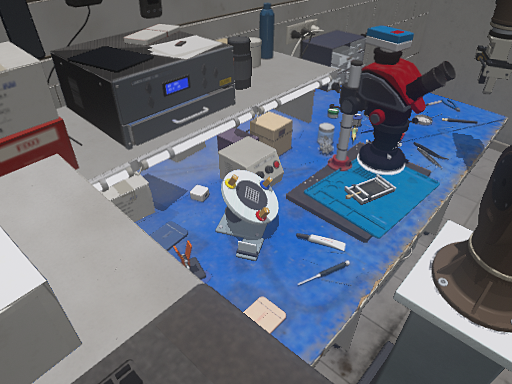

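View pics/top0.png

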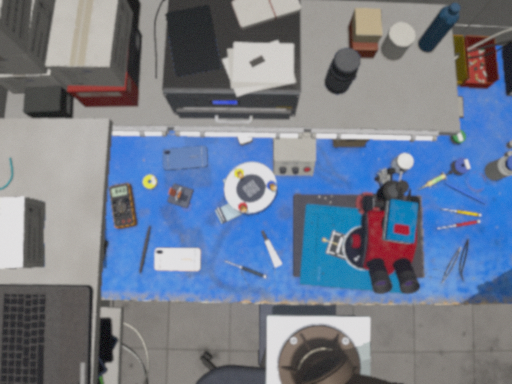

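The side view shows the hoop near (250,195), the tongue below it at (248,250) and the clip and its stand at (190,260). In the top view the hoop is at (250,188), the tongue at (228,213) and the clip at (180,195). I'll zoom in on both.

```bash
cat > h.py <<'E'
import numpy as np, cv2
from cell import vision, telemetry
from scipy.spatial.transform import Rotation as R
def cam(n):
    c=vision.camera_info(n); f=192/np.tan(np.radians(c['fov_y']/2))
    return np.array([[f,0,c['cx']],[0,f,c['cy']],[0,0,1]]),c['dist_coeffs'],c['extrinsics']
def ray(n,p):
    K,d,E=cam(n); q=cv2.undistortPoints(np.array([[p]],float),K,d)[0,0]
    v=E[:3,:3]@np.array([q[0],q[1],1]); return E[:3,3],v/np.linalg.norm(v)
def onz(n,p,z):
    o,v=ray(n,p); return o+v*(z-o[2])/v[2]
def onpl(n,p,c,nn):
    o,v=ray(n,p); return o+v*((c-o)@nn)/(v@nn)
def tri(ps,pt):
    a,u=ray('side',ps); b,w=ray('top',pt)
    s=np.linalg.lstsq(np.c_[u,-w],b-a,rcond=None)[0]
    A,B=a+u*s[0],b+w*s[1]; return (A+B)/2,np.linalg.norm(A-B)
def proj(n,P):
    K,d,E=cam(n); Ei=np.linalg.inv(E)
    return cv2.projectPoints(np.atleast_2d(P).astype(float),cv2.Rodrigues(Ei[:3,:3])[0],Ei[:3,3],K,d)[0][:,0]
def crop(im,x0,y0,w,h,k): # upscaled BGR crop with grid ticks each 10 px
    c=cv2.resize(im[y0:y0+h,x0:x0+w,::-1],None,fx=k,fy=k,interpolation=cv2.INTER_CUBIC)
    for x in range(-x0%10,w,10): cv2.putText(c,str(x0+x),(int(x*k),8),0,.3,(255,255,255),1); cv2.line(c,(int(x*k),10),(int(x*k),14),(255,255,255),1)
    for y in range(-y0%10,h,10): cv2.putText(c,str(y0+y),(0,int(y*k)+3),0,.3,(255,255,255),1)
    return c
E
python3 - <<'E'
from h import *
s=np.load('side0.npy');t=np.load('top0.npy')
a=crop(s,160,164,124,118,5);cv2.imwrite('pics/c1.png',a)
b=crop(t,160,155,125,80,6.4);cv2.imwrite('pics/c2.png',b)
E
```

```text
(no output)
```

View pics/c1.png

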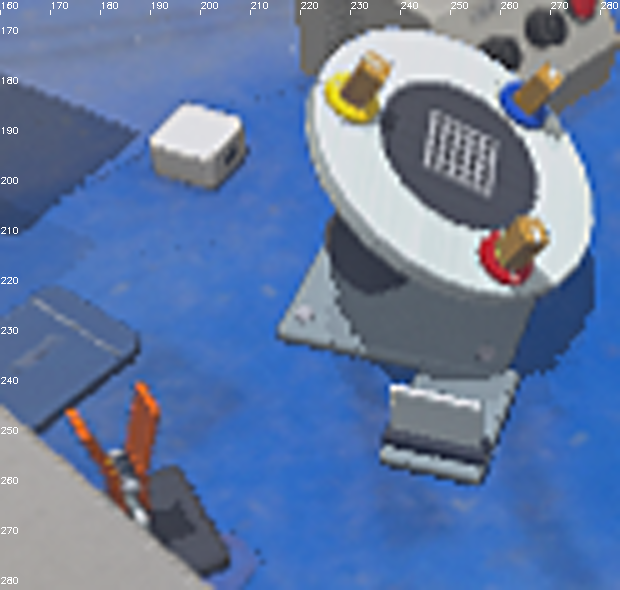

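View pics/c2.png

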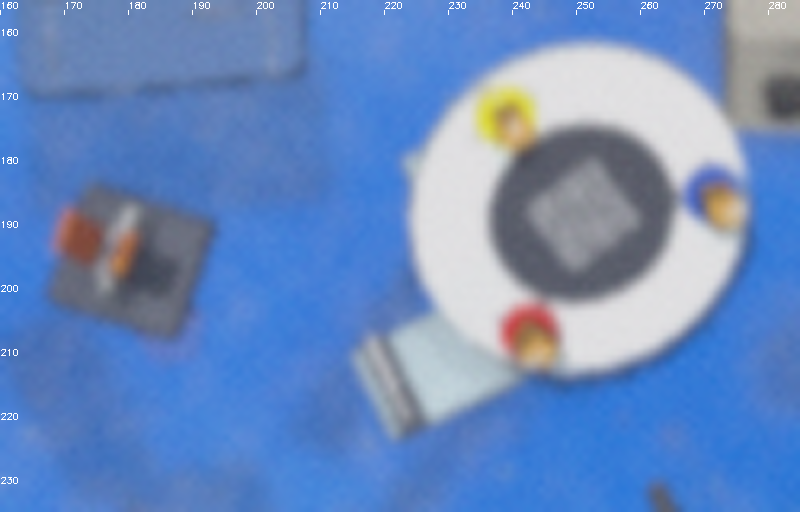

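The crops show the washers at about side Y(230,184), B(263,184), R(260,214) and top Y(239,173), B(271,185), R(243,207). The tongue edge runs top (218,208) to (224,221). The clip handles are at side (176,252)/(188,247) and top (171,192)/(179,195). Next I'll measure these with masks.

```bash
cat > m.py <<'E'
from h import *
I={'side':np.load('side0.npy'),'top':np.load('top0.npy')}
roi={'side':(215,165,285,235),'top':(220,158,282,216)}
def mask(n,lo,hi,r):
    h=cv2.cvtColor(I[n],cv2.COLOR_RGB2HSV); m=cv2.inRange(h,lo,hi); z=np.zeros_like(m); x0,y0,x1,y1=r; z[y0:y1,x0:x1]=m[y0:y1,x0:x1]; return z
P={}
for n in I:
    r=roi[n]
    w=mask(n,(0,0,165),(180,60,255),r)
    c=max(cv2.findContours(w,0,2)[0],key=cv2.contourArea); c=cv2.convexHull(c)
    P[n,'hoop']=cv2.fitEllipse(c); print(n,'hoop',P[n,'hoop'])
    for k,lo,hi in (('Y',(25,150,150),(33,255,255)),('B',(112,150,60),(125,255,215)),('R',(172,140,100),(180,255,255)),('brass',(10,90,60),(22,255,255)),('orange',(3,180,100),(13,255,255))):
        rr=r if k!='orange' else {'side':(165,235,195,275),'top':(160,180,192,210)}[n]
        m=mask(n,lo,hi,rr)
        nn,_,st,ce=cv2.connectedComponentsWithStats(m)
        print(n,k,[(st[i].tolist(),ce[i].round(1).tolist()) for i in range(1,nn) if st[i][4]>4])
hc,g=tri(P['side','hoop'][0],P['top','hoop'][0]);print('hoop c',hc.round(4),g)
E
python3 m.py
```

```text
side hoop ((250.4922332763672, 195.70941162109375), (43.9521598815918, 66.32833862304688), 125.44225311279297)
side Y [([225, 179, 8, 9, 27], [228.1, 183.5])]
side B [([260, 181, 9, 8, 21], [263.8, 185.2])]
side R [([275, 165, 4, 2, 7], [276.3, 165.4]), ([256, 210, 6, 11, 28], [258.1, 215.5]), ([263, 217, 3, 4, 6], [264.0, 218.3])]
side brass [([229, 175, 9, 11, 46], [233.1, 179.7]), ([263, 177, 9, 10, 43], [266.8, 181.5]), ([259, 207, 10, 9, 50], [263.5, 211.2])]
side orange [([188, 241, 3, 6, 8], [189.0, 243.5]), ([175, 248, 3, 4, 5], [175.8, 249.4])]
top hoop ((246.82847595214844, 189.54495239257812), (50.11112976074219, 63.72471237182617), 53.630828857421875)
top Y [([235, 171, 3, 5, 11], [236.2, 173.3]), ([239, 170, 3, 3, 6], [240.0, 170.8])]
top B []
top R []
top brass [([238, 172, 5, 6, 21], [239.8, 174.9]), ([271, 185, 3, 5, 14], [272.1, 186.9]), ([241, 206, 6, 5, 22], [243.2, 208.1])]
top orange []
hoop c [0.5214 0.2264 0.0978] 0.004579773778155343
```

```bash
cat > m2.py <<'E'
from m import *
print('----')
def brass(n,p,s=8):
    h=cv2.cvtColor(I[n],cv2.COLOR_RGB2HSV).astype(int); x,y=map(int,p); b=np.zeros((384,512),np.uint8)
    m=((h[...,0]>8)&(h[...,0]<24)&(h[...,1]>60)&(h[...,2]>60)&~((h[...,0]>=23)&(h[...,1]>150)))
    b[y-s:y+s,x-s:x+s]=m[y-s:y+s,x-s:x+s]
    c=cv2.convexHull(max(cv2.findContours(b*255,0,2)[0],key=cv2.contourArea)); M=cv2.moments(c)
    return np.array([M['m10'],M['m01']])/M['m00']
G={'R':((263.5,211.2),(243.2,208.1)),'Y':((233.1,179.7),(239.8,174.9)),'B':((266.8,181.5),(272.1,186.9))}
S={}
for k,(a,b) in G.items():
    a2,b2=brass('side',a),brass('top',b); S[k],g=tri(a2,b2); print(k,a2.round(1),b2.round(1),S[k].round(4),g)
print('dist mm',[np.linalg.norm(S[a]-S[b])*1e3 for a,b in ('RY','YB','BR')])
C=sum(S.values())/3; n=np.cross(S['Y']-C,S['R']-C)
n/=np.linalg.norm(n); n*=np.sign(n[2]); print('C',C,'n',n,'tilt',np.degrees(np.arccos(n[2])),'yaw',np.degrees(np.arctan2(-n[1],-n[0])))
w=mask('top',(0,0,165),(180,60,255),roi['top']); yy,xx=np.mgrid[:384,:512]; w[(xx<233)&(yy>200)]=0
e=cv2.fitEllipse(cv2.convexHull(max(cv2.findContours(w,0,2)[0],key=cv2.contourArea))); print('top ell',e)
hc,g=tri(P['side','hoop'][0],e[0]); print('hoop face c',hc,g, 'C-16n',C-.016*n)
t1,g1=tri((237.8,240.8),(218.2,207.3)); t2,g2=tri((256,244.4),(224.5,221.8))
print('tongue',t1,g1,t2,g2); d=t1-t2; print(np.linalg.norm(d),'yaw',np.degrees(np.arctan2(d[1],d[0])))
for p in ((237.8,240.8),(256,244.4)): print(onz('side',p,.042))
for p in ((218.2,207.3),(224.5,221.8)): print(onz('top',p,.042))
R_=[crop(I[nn],int(G[k][j][0])-8,int(G[k][j][1])-8,16,16,16) for j,nn in enumerate(('side','top')) for k in 'RYB']
cl=[crop(I['side'],166,236,30,30,10),crop(I['top'],160,178,36,34,10)]
A=np.vstack([np.hstack(R_[:3]),np.hstack(R_[3:])]); A=cv2.resize(A,(600,400))
cl=[cv2.resize(c,(200,200)) for c in cl]
cv2.imwrite('pics/n1.png',np.hstack([A,np.vstack(cl)]))
E
python3 m2.py | sed -n '/----/,$p'
```

```text
----
R [263.8 212. ] [243.4 208.5] [0.4674 0.2364 0.0843] 0.002658556342012314
Y [232.6 179.7] [240.2 175. ] [0.5585 0.2464 0.1371] 0.0007515164613324047
B [267.2 181.2] [272.1 187. ] [0.5315 0.1526 0.0967] 0.0023745078786673954
dist mm [np.float64(105.77968171494815), np.float64(105.63861169375178), np.float64(106.26161325655615)]
C [0.51914115 0.21179656 0.10605348] n [-0.46916483 -0.23165905  0.85218451] tilt 31.549930087282657 yaw 26.278732350429486
top ell ((249.18251037597656, 188.31765747070312), (50.151519775390625, 57.688777923583984), 41.73857498168945)
hoop face c [0.52678855 0.22002591 0.09097838] 0.0034751501385411675 C-16n [0.52664779 0.21550311 0.09241853]
tongue [0.47507259 0.31552933 0.04144771] 0.0019951912972750465 [0.43250127 0.29609167 0.04488173] 0.002858820999905939
0.046924754731181996 yaw 24.540980100881942
[0.47379215 0.31539775 0.042     ]
[0.43562311 0.29478156 0.042     ]
[0.47580551 0.31609228 0.042     ]
[0.4315793  0.29548346 0.042     ]
```

View pics/n1.png

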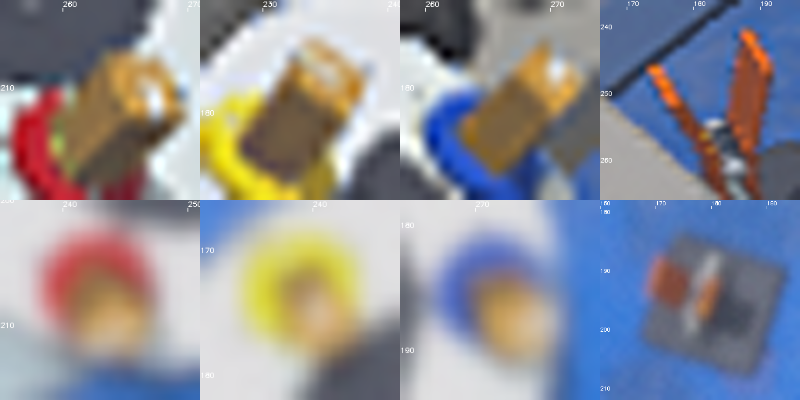

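Top row (side view) shows the red nut with two side faces visible. Yellow's top front edge runs about crop (293,82)-(350,115), and blue's about (515,75)-(560,115). The clip is upright with its handles spread. Next I'll work out the flat angles, the fitted frame and the clip pose.

```bash
cat > m3.py <<'E'
from m2 import *
from scipy.optimize import least_squares
print('====')
def frame(yaw):
    c,s=np.cos(yaw),np.sin(yaw); Z=np.array([[c,-s,0],[s,c,0],[0,0,1]]); t=np.radians(32)
    return Z, Z@R.from_euler('y',-t).as_matrix()  # hoop frame: x uphill, z normal
def model(v):
    Z,F=frame(v[2]); fc=np.array([v[0],v[1],v[5]])
    out={}
    for k,o in (('Y',0),('B',-2*np.pi/3),('R',2*np.pi/3)):
        a=v[3]+o; out[k]=fc+F@np.array([.062*np.cos(a),.062*np.sin(a),.016])
    return out
f=lambda v:np.r_[tuple((model(v)[k]-S[k])*1e3 for k in 'RYB')]
r=least_squares(f,[.527,.217,.43,.3,0,.09],x_scale=[.01,.01,.1,.1,1,.01]); v=r.x
print('face centre',v[[0,1,5]].round(4),'yaw',np.degrees(v[2]),'hoop',v[3],'res mm',r.fun.round(1))
Z,F=frame(v[2]); print('tongue pred dir yaw ok')
mid=model(v)
org={'R':(0,255,203),'Y':(200,225,171),'B':(400,258,173)}
def px(k,p): x0,a,b=org[k]; return ((p[0]-x0)/12.5+a-.47,p[1]/12.5+b-.47)
for k,es in {'R':[((108,55),(128,95)),((128,97),(180,100)),((130,45),(180,95)),((145,75),(155,98))],'Y':[((293,82),(350,115)),((368,70),(350,115)),((310,40),(368,70)),((305,48),(340,75))],'B':[((515,75),(560,115)),((545,40),(582,85)),((560,115),(582,85)),((545,40),(515,75))]}.items():
    top=mid[k]+.012*F[:,2]; print(k,'top',top.round(4),'radial deg',np.degrees(v[3]+{'Y':0,'B':-2*np.pi/3,'R':2*np.pi/3}[k]))
    for a,b in es:
        A=onpl('side',px(k,a),top,F[:,2]); B=onpl('side',px(k,b),top,F[:,2]); d=F.T@(B-A); print('  len %.1f ang %.1f'%(np.linalg.norm(d)*1e3,np.degrees(np.arctan2(d[1],d[0]))), (F.T@((A+B)/2-top)*1e3).round(1))
E
python3 m3.py | sed -n '/====/,$p'
```

```text
====
face centre [0.5267 0.2156 0.0925] yaw 26.280615778217044 hoop 0.2252852983386026 res mm [-0.5  0.2 -0.6  0.4  0.5  0.9  0.  -0.8 -0.3]
tongue pred dir yaw ok
R top [0.4612 0.2338 0.0939] radial deg 132.90789678114754
  len 8.9 ang 138.2 [5.4 1.4 0. ]
  len 12.2 ang -141.1 [-2.8  1.   0. ]
  len 13.2 ang 165.0 [-0.8 -5.7  0. ]
  len 5.1 ang 134.0 [-1.2 -1.1  0. ]
Y top [0.5533 0.2441 0.1483] radial deg 12.907896781147546
  len 12.5 ang -172.1 [-1.8  6.6  0. ]
  len 13.8 ang 95.7 [-7.4 -1.2  0. ]
  len 12.7 ang -167.8 [-0.5 -6.7  0. ]
  len 8.3 ang 176.4 [ 1.6 -2.4 -0. ]
B top [0.5258 0.149  0.1066] radial deg -107.09210321885244
  len 12.1 ang 170.2 [0.1 8.5 0. ]
  len 12.1 ang 155.4 [-2.  -5.4  0. ]
  len 12.5 ang -97.4 [-6.7  3.3  0. ]
  len 15.6 ang 80.6 [ 4.8 -0.2  0. ]
```

Three nut positions fit the described hoop to under 1 mm. The fit gives face centre (0.527,0.216,0.092), yaw 26.3° and hoop +0.225 rad. Flats in the hoop frame are roughly R 44°, Y 8°, B −10°. I'll lift the arm while writing the goal helper.

```bash
cat > g.py <<'E'
from h import *
import sys
yaw=np.radians(26.3); c,s=np.cos(yaw),np.sin(yaw); Z=np.array([[c,-s,0],[s,c,0],[0,0,1.]]); F=Z@R.from_euler('y',-np.radians(32)).as_matrix()
TOP={'R':np.array([.4612,.2338,.0939]),'Y':np.array([.5533,.2441,.1483]),'B':np.array([.5258,.149,.1066])}
def hoopR(a): # closing axis at angle a (deg) in hoop frame, tool into the face
    a=np.radians(a); y=F@[np.cos(a),np.sin(a),0]; z=-F[:,2]; return np.c_[np.cross(y,z),y,z]
def downR(a): # closing axis at world azimuth a
    a=np.radians(a); y=np.array([np.cos(a),np.sin(a),0]); z=np.array([0,0,-1.]); return np.c_[np.cross(y,z),y,z]
def to(P,M):
    o=telemetry.observe(); T=R.from_rotvec(o['ee_rot']).as_matrix()
    print('t %.2f'%o['clock'],'pos',o['position'].round(4),'F',o['force'].round(1),'w mm',round(o['width']*91.8,2),'gf',round(o['gripper_force'],1),'q',o['joints'].round(2))
    print('shift cm',(T.T@(P-o['position'])*100).round(2),'turn',np.degrees(R.from_matrix(T.T@M).as_rotvec()).round(1))
def nut(k,a,h): to(TOP[k]+F[:,2]*h,hoopR(a))
E
python3 -m creep '9.18 0 0 -31 0 0 0;9.18 0 0 -31 0 0 0;9.18 0 0 -31 0 0 0;9.18 0 0 -31 0 0 0;9.18 0 0 -31 0 0 0'
python3 -c "
from g import *
to(np.array([.36,-.2,.6]),downR(-10)); to(np.array([.42,.2,.5]),downR(70)); nut('R',44,.12)"
```

```text
clock: 0.72
position: [0.2527, -0.571, 0.5608]
ee_rot: [3.073, 0.65, 0.0]
force: [0.4, -1.8, 0.5]
width: 1.0
gripper_force: 0.0
t 0.72 pos [ 0.2527 -0.571   0.5608] F [ 0.4 -1.8  0.5] w mm 91.81 gf 0.0 q [ 1.03  0.39  0.07  0.9  -0.03  1.86 -0.07]
shift cm [ 24.83 -29.58  -3.93] turn [  0.    0.  -56.1]
t 0.72 pos [ 0.2527 -0.571   0.5608] F [ 0.4 -1.8  0.5] w mm 91.81 gf 0.0 q [ 1.03  0.39  0.07  0.9  -0.03  1.86 -0.07]
shift cm [ 46.5  -63.74   6.06] turn [   0.     0.  -136.1]
t 0.72 pos [ 0.2527 -0.571   0.5608] F [ 0.4 -1.8  0.5] w mm 91.81 gf 0.0 q [ 1.03  0.39  0.07  0.9  -0.03  1.86 -0.07]
shift cm [ 45.29 -64.9   36.49] turn [ -37.2   16.7 -132. ]
```

```bash
python3 -m creep '9.18 5 -6 0 0 0 -10;9.18 10 -12 0 0 0 -20;9.18 15 -18 0 0 0 -30;9.18 20 -24 0 0 0 -40;9.18 25 -30 0 0 0 -50'
python3 -c "
from g import *
to(np.array([.40,.2,.56]),downR(70)); nut('R',44,.12)"
```

```text
clock: 1.35
position: [0.3389, -0.2688, 0.5585]
ee_rot: [-2.506, -1.895, 0.001]
force: [0.8, 0.2, 0.6]
width: 1.007
gripper_force: 0.0
t 1.35 pos [ 0.3389 -0.2688  0.5585] F [0.8 0.2 0.6] w mm 92.44 gf 0.0 q [ 0.77  0.03 -0.23  1.36  0.01  1.75  0.26]
shift cm [46.77 -6.88 -0.16] turn [ -0.    0.  -85.8]
t 1.35 pos [ 0.3389 -0.2688  0.5585] F [0.8 0.2 0.6] w mm 92.44 gf 0.0 q [ 0.77  0.03 -0.23  1.36  0.01  1.75  0.26]
shift cm [47.44 -6.62 36.28] turn [-35.2  -0.6 -83.7]
```

```bash
python3 -m creep '9 4.7 -0.7 0 0 0 -9;9 9.4 -1.4 0 0 0 -18;9 14 -2 0 0 0 -27;9 19 -2.7 0 0 0 -36;9 23.5 -3.4 0 0 0 -43' >/dev/null
python3 -c "
from g import *
to(np.array([.40,.2,.5]),downR(70)); nut('R',44,.12)"
```

```text
t 1.98 pos [ 0.3711 -0.034   0.5585] F [0.2 0.5 0.3] w mm 89.73 gf 0.0 q [ 0.52 -0.06 -0.5   1.44 -0.03  1.75  0.48]
shift cm [19.5  13.25  5.85] turn [ -0.   -0.  -42.8]
t 1.98 pos [ 0.3711 -0.034   0.5585] F [0.2 0.5 0.3] w mm 89.73 gf 0.0 q [ 0.52 -0.06 -0.5   1.44 -0.03  1.75  0.48]
shift cm [19.81 13.89 36.28] turn [-30.3 -12.5 -42. ]
```

```bash
python3 -m creep '6 4 3 1 -6 -2.5 -8;4 8 6 3 -12 -5 -16;4 12 8.5 7 -18 -7.5 -25;4 16 11 12 -24 -10 -34;4 19.8 13.9 18 -30.3 -12.5 -42' >/dev/null
python3 -c "
from g import *
nut('R',44,.08)"
```

```text
t 2.60 pos [0.4031 0.1925 0.394 ] F [ 0.8  1.3 -0.8] w mm 44.24 gf 0.0 q [ 0.26 -0.28 -0.63  2.09 -0.29  0.73  0.98]
shift cm [ 7.77 -6.34 21.16] turn [-0.1  0.2 -0.2]
```

```bash
python3 -m creep '3 2 -1.5 5 0 0 0;3 4 -3 10 0 0 0;3 6 -5 15 0 0 0;3 7.8 -6.3 20 0 0 0;3 7.8 -6.3 21.2 0 0 0'
python3 -c "
from g import *
nut('R',44,.001)"
```

```text
clock: 3.22
position: [0.4244, 0.1855, 0.2185]
ee_rot: [0.504, 2.594, 0.385]
force: [0.9, -0.7, -0.2]
width: 0.326
gripper_force: 0.0
t 3.23 pos [0.4244 0.1855 0.2185] F [ 0.9 -0.7 -0.2] w mm 29.96 gf 0.0 q [ 0.22  0.04 -0.84  2.37  0.68  0.27 -0.04]
shift cm [ 3.81  0.98 13.19] turn [-2.7  2.  -1.3]
```

```bash
python3 -m creep '3 3.8 1 2 -2.7 2 -1.3;3 3.8 1 4 -2.7 2 -1.3;3 3.8 1 6 -2.7 2 -1.3;3 3.8 1 8 -2.7 2 -1.3;3 3.8 1 9 -2.7 2 -1.3' |tail -4
python3 -c "
from g import *
nut('R',44,.001)
for n in ('side','top'): np.save(n+'1.npy',vision.get_image(n))
cv2.imwrite('pics/r1.png',np.hstack([crop(np.load('side1.npy'),205,130,90,100,4.2),crop(np.load('top1.npy'),205,150,90,100,4.2)]))"
```

```text
ee_rot: [0.452, 2.616, 0.451]
force: [0.9, -0.7, -0.4]
width: 0.33
gripper_force: 0.0
t 3.85 pos [0.4404 0.2275 0.1308] F [ 0.9 -0.7 -0.4] w mm 30.31 gf 0.0 q [-0.06  0.31 -0.69  2.44  1.88  0.32 -1.25]
shift cm [-0.17 -0.35  4.16] turn [ 0.1 -0.   0.1]
```

View pics/r1.png

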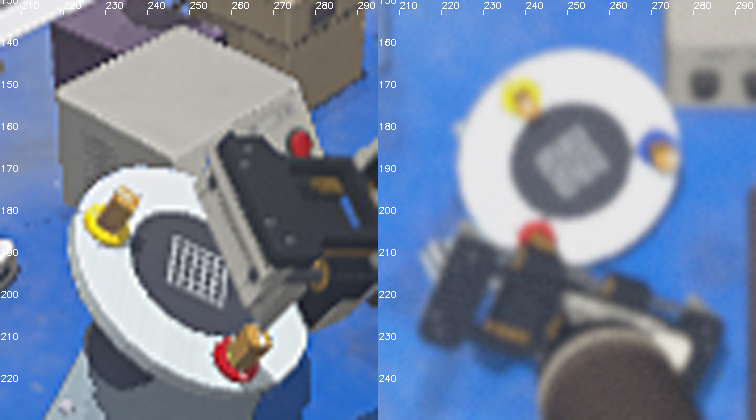

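The fingers are lined up above the red nut: side (262,200) over the nut at (262,210). I'll test the +90° wrist range in free air before gripping.

```bash
python3 -m creep '3 -.2 -.3 1 0 0 10;3 -.2 -.3 1 0 0 20;3 -.2 -.3 1 0 0 30;3 -.2 -.3 1 0 0 40;3 -.2 -.3 1 0 0 50' |tail -1
python3 -c "
from g import *
nut('R',-46,.03)"
python3 -m creep '3 0 0 0 0 0 10;3 0 0 0 0 0 20;3 0 0 0 0 0 30;3 0 0 0 0 0 40;3 0 0 0 0 0 40' |tail -1
python3 -c "
from g import *
nut('R',-46,.03)"
```

```text
gripper_force: 0.0
t 4.58 pos [0.446  0.2253 0.1233] F [0.2 0.2 0.2] w mm 30.09 gf 0.0 q [ 0.12  0.39 -0.91  2.43  1.84  0.43 -2.06]
shift cm [ 0.08 -0.09  0.42] turn [ 0.1 -0.  39.7]
gripper_force: 0.0
t 5.20 pos [0.446  0.2253 0.123 ] F [-0.1 -0.3 -0. ] w mm 29.76 gf 0.0 q [ 0.22  0.45 -1.05  2.42  1.79  0.51 -2.68]
shift cm [ 0.02 -0.11  0.39] turn [ 0.  -0.   0.1]
```

```bash
for i in 1 2 3; do python3 -m creep '3 0 0 0 0 0 -10;3 0 0 0 0 0 -20;3 0 0 0 0 0 -30;3 0 0 0 0 0 -40;3 0 0 0 0 0 -50' >/dev/null;  done
python3 -m creep '3 0 0 0 0 0 -10;3 0 0 0 0 0 -20;3 0 0 0 0 0 -30;3 0 0 0 0 0 -30' |tail -1
python3 -c "
from g import *
nut('R',134,.001)"
```

```text
gripper_force: 0.0
t 7.58 pos [0.446  0.2259 0.1234] F [ 0.5 -0.1  0.1] w mm 30.11 gf 0.0 q [-0.37  0.28 -0.32  2.46  2.19  0.23 -0.  ]
shift cm [0.07 0.11 3.31] turn [-0.   0.1  0.2]
```

```bash
python3 -m creep '3 0 .1 1 0 0 0;3 0.1 .1 2 0 0 0;3 .1 .1 2.7 0 0 0;3 .1 .1 3.3 0 0 0;2.4 .1 .1 3.3 0 0 0' 3 |tail -4
python3 -c "
from g import *
nut('R',134,.001)"
python3 -m creep '2.1 0 0 0 0 0 0;1.9 0 0 0 0 0 0;1.75 0 0 0 0 0 0;1.65 0 0 0 0 0 0;1.55 0 0 0 0 0 0' 3 |tail -4
python3 -c "
from g import *
nut('R',134,.001)"
```

```text
ee_rot: [-1.489, 2.115, -0.113]
force: [-0.3, -0.7, -0.4]
width: 0.278
gripper_force: 0.0
t 8.20 pos [0.4608 0.233  0.0934] F [-0.3 -0.7 -0.4] w mm 25.48 gf 0.0 q [-0.3   0.38 -0.4   2.44  2.3   0.32 -0.09]
shift cm [-0.1  -0.02 -0.1 ] turn [ 0.  0. -0.]
ee_rot: [-1.487, 2.114, -0.116]
force: [3.3, -3.6, 4.0]
width: 0.17
gripper_force: 2.8
t 8.82 pos [0.4619 0.2327 0.0948] F [ 3.3 -3.6  4. ] w mm 15.59 gf 2.8 q [-0.3   0.38 -0.4   2.44  2.3   0.32 -0.09]
shift cm [-0.05  0.13 -0.04] turn [-0.2  0.1 -0. ]
```

```bash
python3 -m creep '1.5 0 0 0 0 0 0;1.4 0 0 0 0 0 0;1.3 0 0 0 0 0 0' 3 |tail -4
python3 -c "
from g import *
nut('R',134,.001)
o=telemetry.observe();print(o['ft_torque'])
for i in range(4): vision.get_image('top'); print(telemetry.observe()['width']*91.8)"
```

```text
ee_rot: [-1.487, 2.114, -0.115]
force: [3.4, -3.2, 4.9]
width: 0.17
gripper_force: 3.0
t 9.20 pos [0.4618 0.2328 0.0947] F [ 3.4 -3.2  4.9] w mm 15.61 gf 3.0 q [-0.3   0.38 -0.4   2.44  2.3   0.32 -0.09]
shift cm [-0.05  0.12 -0.04] turn [-0.2  0.1 -0. ]
[-0.53175056 -0.63259364 -0.58785737]
16.01108483674267
15.902433265409226
15.663683387595734
16.007418935460933
```

```bash
python3 -m creep '2.4 0 -.1 0 0 0 0;2.6 0 -.15 0 0 0 4;2.2 0 -.15 0 0 0 8;1.9 0 -.15 0 0 0 8;1.7 0 -.15 0 0 0 8' 3 |tail -2
python3 -m creep '1.6 0 0 0 0 0 0;1.5 0 0 0 0 0 0;1.4 0 0 0 0 0 0;1.3 0 0 0 0 0 0;1.3 0 0 0 0 0 0' 3 |tail -2
python3 -c "
from g import *
nut('R',126,.001)
o=telemetry.observe();print(o['ft_torque'])
for i in range(4): vision.get_image('top'); print(telemetry.observe()['width']*91.8)"
```

```text
width: 0.189
gripper_force: 0.0
width: 0.155
gripper_force: 3.0
t 10.65 pos [0.4623 0.2324 0.0948] F [ 1.  -0.7  0.5] w mm 14.26 gf 3.0 q [-0.27  0.39 -0.44  2.44  2.26  0.33 -0.19]
shift cm [-0.04  0.19 -0.05] turn [-0.1  0.1  0. ]
[-0.37985718  0.17683328 -0.16427421]
14.095246021298129
14.29958284700529
14.24063355740981
14.123437773582108
```

```bash
python3 -m creep '1.2 0 0 0 0 0 0;1.2 0 0 0 0 0 10;1.2 0 0 0 0 0 20;1.2 0 0 0 0 0 30;1.2 0 0 0 0 0 40' 25 |tail -3
python3 -m creep '1.2 0 0 0 0 0 10;1.2 0 0 0 0 0 20;1.2 0 0 0 0 0 30;1.2 0 0 0 0 0 40;1.2 0 0 0 0 0 50' |tail -3
python3 -m creep '1.2 0 0 0 0 0 0;1.2 0 0 0 0 0 0' |tail -3
python3 -c "
from g import *
nut('R',36,.001)
o=telemetry.observe();print(o['ft_torque'])"
```

```text
force: [3.2, -1.3, 0.8]
width: 0.148
gripper_force: 25.0
force: [2.3, -3.7, 0.5]
width: 0.152
gripper_force: 25.0
force: [1.7, -4.5, 2.9]
width: 0.149
gripper_force: 25.0
t 12.35 pos [0.4625 0.2317 0.0947] F [ 1.7 -4.5  2.9] w mm 13.65 gf 25.0 q [ 0.06  0.49 -0.86  2.41  1.98  0.5  -1.42]
shift cm [ 0.24  0.09 -0.05] turn [0.  0.1 0.2]
[-0.88697278 -0.19607796 -0.63315524]
```

```bash
sed -i "/^def hoopR/i for k in TOP: TOP[k]=TOP[k]+np.array([.0014,-.0018,0])" g.py
python3 -m creep '2.4 0 0 0 0 0 0;3 0 0 0 0 0 0;3 0 0 -2 0 0 0;3 0 0 -4 0 0 0;3 0 0 -6 0 0 0' 3 |tail -3
python3 -c "
from g import *
nut('Y',186,.06);nut('Y',110,.06)"
```

```text
force: [-0.5, -0.4, -0.1]
width: 0.328
gripper_force: 0.0
t 12.97 pos [0.4327 0.2188 0.1459] F [-0.5 -0.4 -0.1] w mm 30.15 gf 0.0 q [ 0.07  0.27 -0.82  2.44  1.73  0.31 -1.23]
shift cm [-8.73  6.37  0.14] turn [ 1.000e-01  1.000e-01 -1.499e+02]
t 12.97 pos [0.4327 0.2188 0.1459] F [-0.5 -0.4 -0.1] w mm 30.15 gf 0.0 q [ 0.07  0.27 -0.82  2.44  1.73  0.31 -1.23]
shift cm [-8.73  6.37  0.14] turn [  0.1   0.  -73.9]
```

```bash
python3 -m creep '3 -2 1.5 0 0 0 -10;3 -4 3 0 0 0 -20;3 -6 4.5 0 0 0 -30;3 -8 6 0 0 0 -40;3 -8.7 6.4 0.1 0 0 -50' >/dev/null
for i in 1 2; do python3 -m creep '3 0 0 0 0 0 -10;3 0 0 0 0 0 -20;3 0 0 0 0 0 -30;3 0 0 0 0 0 -40;3 0 0 0 0 0 -50' >/dev/null; done
python3 -c "
from g import *
nut('Y',188,.001)"
```

```text
t 14.85 pos [0.5217 0.2278 0.1962] F [-0.4 -0.1  0.4] w mm 30.14 gf 0.0 q [ 0.39  0.41 -1.13  2.19  1.24  0.47  1.75]
shift cm [ 0.05 -0.52  5.87] turn [ -0.1  -0.3 -18.3]
```

```bash
python3 -m creep '3 0 -.5 1 0 -.3 -10;3 0 -.5 2 0 -.3 -18;3 0 -.5 3 0 -.3 -18;3 0 -.5 4 0 -.3 -18;3 0 -.5 4 0 -.3 -18' >/dev/null
python3 -c "
from g import *
nut('Y',188,.001)"
```

```text
t 15.47 pos [0.5449 0.2381 0.1644] F [0.  0.8 0.4] w mm 30.07 gf 0.0 q [ 0.32  0.51 -1.08  2.17  1.42  0.51  1.92]
shift cm [ 0.06 -0.04  1.83] turn [-0.1  0.  -0.7]
```

```bash
python3 -m creep '3 0 0 1 0 0 -.5;3 0 0 1.8 0 0 -.5;2.5 0 0 1.8 0 0 -.5;2.1 0 0 1.8 0 0 -.5;1.9 0 0 1.8 0 0 -.5' 3 |tail -4
python3 -m creep '1.7 0 0 0 0 0 0;1.6 0 0 0 0 0 0;1.5 0 0 0 0 0 0;1.4 0 0 0 0 0 0;1.3 0 0 0 0 0 0' 3 |tail -2
python3 -c "
from g import *
nut('Y',188,.001)
o=telemetry.observe();print(o['ft_torque'])
print(np.mean([(vision.get_image('top'),telemetry.observe()['width']*91.8)[1] for i in range(4)]))"
```

```text
ee_rot: [-2.341, 1.244, -0.446]
force: [-0.1, -0.6, 0.1]
width: 0.212
gripper_force: 0.0
width: 0.165
gripper_force: 3.0
t 16.73 pos [0.5539 0.2418 0.1498] F [-0.8 -1.5  1.1] w mm 15.1 gf 3.0 q [ 0.29  0.55 -1.05  2.17  1.49  0.52  1.87]
shift cm [-0.01  0.    0.08] turn [-0.1 -0.  -0.3]
[-0.14657218  0.6003622  -0.05186635]
15.10642324764731
```

```bash
python3 -m creep '2.4 0 0 0 0 0 0;2.4 0 0 .1 0 0 4.5;2 0 0 .1 0 0 4.5;1.8 0 0 .1 0 0 4.5;1.7 0 0 .1 0 0 4.5' 3 |tail -2
python3 -m creep '1.6 0 0 0 0 0 0;1.5 0 0 0 0 0 0;1.4 0 0 0 0 0 0;1.3 0 0 0 0 0 0;1.3 0 0 0 0 0 0' 3 |tail -2
python3 -c "
from g import *
nut('Y',183.5,.001)
o=telemetry.observe();print(o['ft_torque'])
print(np.mean([(vision.get_image('top'),telemetry.observe()['width']*91.8)[1] for i in range(4)]))"
```

```text
width: 0.187
gripper_force: 0.0
width: 0.152
gripper_force: 3.0
t 18.18 pos [0.5544 0.2421 0.1489] F [-0.1  0.2  0.4] w mm 13.95 gf 3.0 q [ 0.29  0.55 -1.05  2.17  1.5   0.52  1.79]
shift cm [-0.01  0.   -0.03] turn [-0.1 -0.  -0.3]
[-0.17048357  0.5953357  -0.0215675 ]
14.229388341519488
```

```bash
python3 -m creep '1.2 0 0 0 0 0 0;1.2 0 0 0 0 0 10;1.2 0 0 0 0 0 20;1.2 0 0 0 0 0 30;1.2 0 0 0 0 0 40' 25 |tail -3
for i in 1 2; do python3 -m creep '1.2 0 0 0 0 0 10;1.2 0 0 0 0 0 20;1.2 0 0 0 0 0 30;1.2 0 0 0 0 0 40;1.2 0 0 0 0 0 50' |tail -3; done
python3 -c "
from g import *
nut('Y',3.5,.001)"
```

```text
force: [-1.1, -0.3, -0.3]
width: 0.152
gripper_force: 25.0
force: [-1.3, -0.1, -0.0]
width: 0.147
gripper_force: 25.0
force: [-1.6, 1.0, -0.4]
width: 0.15
gripper_force: 25.0
t 20.25 pos [0.5539 0.2426 0.1488] F [-1.6  1.  -0.4] w mm 13.79 gf 25.0 q [ 0.29  0.56 -1.07  2.17  1.5   0.53 -0.66]
shift cm [-0.06 -0.02 -0.02] turn [ 0.1 -0.  39.4]
```

```bash
python3 -m creep '1.2 0 0 0 0 0 10;1.2 0 0 0 0 0 20;1.2 0 0 0 0 0 30;1.2 0 0 0 0 0 39.4;1.2 0 0 0 0 0 39.4' |tail -3
python3 -c "
from g import *
nut('Y',3.5,.001)"
python3 -m creep '2.4 0 0 0 0 0 0;3 0 0 0 0 0 0;3 0 0 -2 0 0 0;3 0 0 -4 0 0 0;3 0 0 -6 0 0 0' 3 |tail -3
python3 -c "
from g import *
nut('B',76,.06)"
```

```text
force: [-0.9, 2.2, -1.0]
width: 0.147
gripper_force: 25.0
t 20.88 pos [0.5541 0.2427 0.1489] F [-0.9  2.2 -1. ] w mm 13.54 gf 25.0 q [ 0.29  0.56 -1.07  2.17  1.5   0.53 -1.34]
shift cm [-0.06 -0.   -0.03] turn [ 0.1 -0.1  0.4]
force: [-0.3, 0.4, 0.3]
width: 0.329
gripper_force: 0.0
t 21.50 pos [0.5256 0.2277 0.2002] F [-0.3  0.4  0.3] w mm 30.2 gf 0.0 q [ 0.43  0.43 -1.18  2.18  1.24  0.5  -1.12]
shift cm [-6.73 -8.35  0.12] turn [  0.1   0.1 -72.1]
```

```bash
python3 -m creep '3 -1.4 -1.7 0 0 0 -10;3 -2.8 -3.4 0 0 0 -20;3 -4.2 -5 0 0 0 -30;3 -5.6 -6.7 0 0 0 -40;3 -6.7 -8.4 0.1 0 0 -50' >/dev/null
python3 -m creep '3 0 0 0 0 0 -10;3 0 0 0 0 0 -20;3 0 0 0 0 0 -22;3 0 0 0 0 0 -22' >/dev/null
python3 -c "
from g import *
nut('B',76,.001)"
```

```text
t 22.62 pos [0.4983 0.1334 0.1568] F [-0.1  0.5  0.9] w mm 30.12 gf 0.0 q [ 0.66  0.44 -1.18  2.34  1.5   0.36  0.02]
shift cm [-0.05 -0.03  5.86] turn [ 0.   0.1 -0.3]
```

```bash
python3 -m creep '3 0 0 1.5 0 0 0;3 0 0 3 0 0 0;3 0 0 4.5 0 0 0;3 0 0 5.8 0 0 0;2.6 0 0 5.8 0 0 0' 3 |tail -3
python3 -m creep '2.2 0 0 0 0 0 0;2 0 0 0 0 0 0;1.8 0 0 0 0 0 0;1.7 0 0 0 0 0 0;1.6 0 0 0 0 0 0' 3 |tail -2
python3 -m creep '1.5 0 0 0 0 0 0;1.4 0 0 0 0 0 0;1.3 0 0 0 0 0 0;1.3 0 0 0 0 0 0' 3 |tail -2
python3 -c "
from g import *
nut('B',76,.001)
o=telemetry.observe();print(o['ft_torque'])
print(np.mean([(vision.get_image('top'),telemetry.observe()['width']*91.8)[1] for i in range(4)]))"
```

```text
force: [-0.3, -0.5, -0.1]
width: 0.294
gripper_force: 0.0
width: 0.175
gripper_force: 0.0
width: 0.154
gripper_force: 3.0
t 24.38 pos [0.5259 0.1469 0.1076] F [ 0.3 -1.4  0.2] w mm 14.12 gf 3.0 q [ 0.53  0.62 -1.13  2.32  1.79  0.5  -0.22]
shift cm [-0.07 -0.01  0.05] turn [-0.   0.1 -0.2]
[-0.4295219   0.40197299 -0.10435621]
13.911893732902486
```

```bash
python3 -m creep '1.2 0 0 0 0 0 0;1.2 0 0 0 0 0 10;1.2 0 0 0 0 0 20;1.2 0 0 0 0 0 30;1.2 0 0 0 0 0 40' 25 |tail -3
python3 -m creep '1.2 0 0 0 0 0 10;1.2 0 0 0 0 0 20;1.2 0 0 0 0 0 30;1.2 0 0 0 0 0 40;1.2 0 0 0 0 0 50' |tail -3
python3 -c "
from g import *
nut('B',-14,.001)"
```

```text
force: [0.5, -0.3, 0.2]
width: 0.15
gripper_force: 25.0
force: [1.9, -0.3, 0.4]
width: 0.151
gripper_force: 25.0
t 25.82 pos [0.5263 0.1478 0.1081] F [ 1.9 -0.3  0.4] w mm 13.89 gf 25.0 q [ 0.59  0.69 -1.24  2.32  1.76  0.6  -1.74]
shift cm [-0.1  -0.01  0.06] turn [ 0.2 -0.1 -0.5]
```

```bash
python3 -m creep '2.4 0 0 0 0 0 0;3 0 0 0 0 0 0;3 0 0 -3 0 0 0;3 0 0 -6 0 0 0;3 0 0 -10 0 0 0' 3 |tail -3
python3 - <<'E'
from h import *
t=np.load('top0.npy');s=np.load('side0.npy')
h=cv2.cvtColor(t,cv2.COLOR_RGB2HSV); m=cv2.inRange(h,(0,0,40),(180,110,130))
z=np.zeros_like(m); z[178:212,160:200]=m[178:212,160:200]
nn,l,st,ce=cv2.connectedComponentsWithStats(z); i=1+np.argmax(st[1:,4])
c=cv2.convexHull(max(cv2.findContours((l==i).astype(np.uint8),0,2)[0],key=cv2.contourArea)); r=cv2.minAreaRect(c); print(r,st[i])
B=np.array([onz('top',p,.01) for p in cv2.boxPoints(r)]); print(B.round(4),'ctr',B.mean(0),np.linalg.norm(B-np.roll(B,1,0),axis=1))
d=B[1]-B[0];print('edge yaw mod90',np.degrees(np.arctan2(d[1],d[0])))
for nm,H in (('top',t),('side',s)):
    hh=cv2.cvtColor(H,cv2.COLOR_RGB2HSV); m=cv2.inRange(hh,(0,90 if nm=='top' else 130,70),(16,255,255)); z=np.zeros_like(m); r0={'top':(184,204,162,188),'side':(236,275,168,196)}[nm]
    z[r0[0]:r0[1],r0[2]:r0[3]]=m[r0[0]:r0[1],r0[2]:r0[3]]
    nn,l,st,ce=cv2.connectedComponentsWithStats(z)
    for i in range(1,nn):
        if st[i,4]>6:
            c=max(cv2.findContours((l==i).astype(np.uint8),0,2)[0],key=cv2.contourArea); b=cv2.boxPoints(cv2.minAreaRect(c)); print(nm,st[i],ce[i].round(1),b.round(1).tolist(),'at z.094',[onz(nm,p,.094)[:2].round(4).tolist() for p in b])
for p in ((187.3,241.7),(191.5,245.7)): print('R handle top',onz('side',p,.094))
for p in ((180.3,186.1),(176.1,200.6)): print('plate',onz('top',p,.042))
E
```

```text
force: [-0.8, -0.0, -0.9]
width: 0.329
gripper_force: 0.0
((180.02163696289062, 195.42974853515625), (20.291927337646484, 18.15980339050293), 17.10272979736328) [169 185  24  22 292]
[[0.4965 0.4801 0.01  ]
 [0.5525 0.4657 0.01  ]
 [0.5343 0.4029 0.01  ]
 [0.4786 0.4176 0.01  ]] ctr [0.5154591  0.44159548 0.01      ] [0.06501767 0.05782332 0.06540778 0.05759428]
edge yaw mod90 -14.389941689855737
top [170 189   5   7  26] [172.  191.9] [[168.5, 191.5], [171.5, 188.5], [175.5, 192.5], [172.5, 195.5]] at z.094 [[0.5142, 0.4605], [0.5233, 0.4519], [0.5115, 0.4394], [0.5024, 0.4479]]
top [178 192   3   6  14] [179.  194.5] [[178.0, 192.0], [180.0, 192.0], [180.0, 197.0], [178.0, 197.0]] at z.094 [[0.5131, 0.432], [0.5132, 0.426], [0.4983, 0.4254], [0.4982, 0.4313]]
side [185 241   7  20  69] [187.9 250.1] [[183.89999389648438, 259.29998779296875], [187.0, 240.8000030517578], [191.6999969482422, 241.60000610351562], [188.60000610351562, 260.1000061035156]] at z.094 [[0.4783, 0.4608], [0.5143, 0.4243], [0.5053, 0.4189], [0.4699, 0.4556]]
side [173 246  12  20  39] [178.9 254.5] [[172.8000030517578, 246.10000610351562], [175.10000610351562, 244.8000030517578], [186.10000610351562, 263.79998779296875], [183.8000030517578, 265.1000061035156]] at z.094 [[0.5237, 0.4546], [0.5233, 0.4489], [0.466, 0.465], [0.4666, 0.4703]]
R handle top [0.51189692 0.42550164 0.094     ]
R handle top [0.49650377 0.42664505 0.094     ]
plate [0.53987737 0.43588333 0.042     ]
plate [0.49431024 0.44688361 0.042     ]
```

```bash
cat >> g.py <<'E'
CLIP=np.array([.514,.4405,.085])
def clip(h=0,P=CLIP,a=75): to(P+[0,0,h],downR(a))
E
python3 -c "
from g import *
clip(.15)
to(np.array([.47,.25,.28]),downR(45))"
```

```text
t 26.45 pos [0.4811 0.1248 0.1801] F [-0.8 -0.  -0.9] w mm 30.2 gf 0.0 q [ 0.77  0.36 -1.25  2.33  1.22  0.31 -1.26]
shift cm [30.2  10.37  4.2 ] turn [ 31.6   9.8 -60.9]
t 26.45 pos [0.4811 0.1248 0.1801] F [-0.8 -0.  -0.9] w mm 30.2 gf 0.0 q [ 0.77  0.36 -1.25  2.33  1.22  0.31 -1.26]
shift cm [13.56  6.03 -6.12] turn [ 31.9   1.3 -31.7]
```

```bash
python3 -m creep '3 2 .8 -3 6.4 .3 -6.3;4 5 2 -5 12.8 .6 -12.6;5 8 3.5 -6 19 .8 -19;6 11 5 -6.1 25.5 1 -25.3;7 13.6 6 -6.1 31.9 1.3 -31.7'|tail -3
python3 -c "
from g import *
clip(.15)"
```

```text
force: [0.2, 0.6, 1.0]
width: 0.711
gripper_force: 0.0
t 27.07 pos [0.471  0.2522 0.2822] F [0.2 0.6 1. ] w mm 65.27 gf 0.0 q [ 0.28  0.43 -1.17  1.76  0.47  1.14 -0.34]
shift cm [11.9  14.71  6.12] turn [  5.4   2.2 -35.7]
```

```bash
python3 -m creep '7 3 3.5 0 1.5 .5 -9;7 6 7 1 3 1 -18;7 9 11 3 4.5 1.7 -27;7 11.9 14.7 4 5.4 2.2 -35.7;7 11.9 14.7 5 5.4 2.2 -35.7'|tail -3
python3 -c "
from g import *
clip(.0)
for n in ('side','top'): np.save(n+'2.npy',vision.get_image(n))
cv2.imwrite('pics/k1.png',np.hstack([crop(np.load('side2.npy'),140,180,90,100,4.2),crop(np.load('top2.npy'),140,150,90,100,4.2)]))"
```

```text
force: [-0.3, 0.0, -0.4]
width: 0.764
gripper_force: 0.0
t 27.70 pos [0.5127 0.4415 0.2421] F [-0.3  0.  -0.4] w mm 70.18 gf 0.0 q [-0.19  0.78 -1.13  1.38  0.69  1.41  0.01]
shift cm [-0.24 -0.1  15.71] turn [ 0.1 -0.3  0.1]
```

View pics/k1.png

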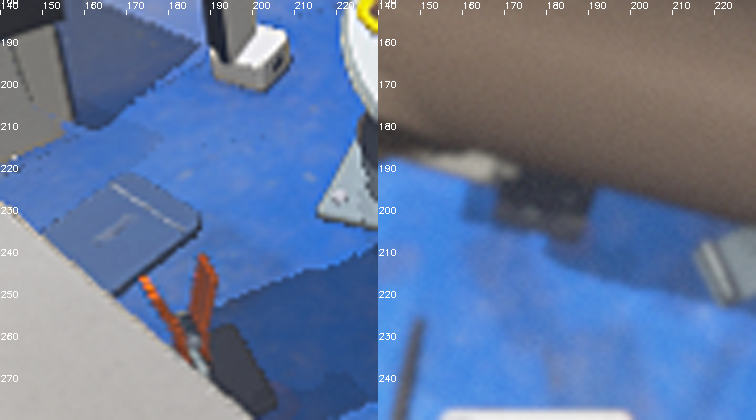

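The side view shows the clip undisturbed, with handle tips at (175,247) and (188,241), and the arm above it. I'll descend.

```bash
python3 -m creep '7 -.1 0 4 0 0 0;7 -.2 -.1 8 0 0 0;7 -.2 -.1 11 0 0 0;7 -.2 -.1 13 0 0 0;7 -.2 -.1 15.7 0 -.3 0'|tail -3
python3 -c "
from g import *
clip(.0)"
python3 -m creep '6 0 0 0 0 0 0;5 0 0 0 0 0 0;4 0 0 0 0 0 0;3.5 0 0 0 0 0 0;3.2 0 0 0 0 0 0' 5 |tail -3
python3 -m creep '2.9 0 0 0 0 0 0;2.7 0 0 0 0 0 0;2.5 0 0 0 0 0 0;2.3 0 0 0 0 0 0' 5 |tail -3
python3 -c "
from g import *
clip(.0)"
```

```text
force: [-0.1, 1.3, 0.1]
width: 0.766
gripper_force: 0.0
t 28.43 pos [0.5167 0.4357 0.0873] F [-0.1  1.3  0.1] w mm 70.35 gf 0.0 q [-0.2   0.91 -1.03  1.55  0.84  1.17 -0.11]
shift cm [0.39 0.39 0.23] turn [ 0.2  0.3 -0.5]
force: [0.5, 2.4, 3.7]
width: 0.377
gripper_force: 5.0
force: [0.3, 1.1, 3.8]
width: 0.374
gripper_force: 5.0
t 29.55 pos [0.5157 0.4365 0.0867] F [0.3 1.1 3.8] w mm 34.33 gf 5.0 q [-0.2   0.91 -1.03  1.55  0.83  1.17 -0.11]
shift cm [0.27 0.34 0.16] turn [ 0.1  0.2 -0.4]
```

```bash
python3 -m creep '4.5 0 0 0 0 0 0;4.5 .3 0 .15 0 0 0;4 .3 0 .15 0 0 0;3.5 .3 0 .15 0 0 0;3.2 .3 0 .15 0 0 0' 5 |tail -3
python3 -m creep '2.8 0 0 0 0 0 0;2.4 0 0 0 0 0 0;2 0 0 0 0 0 0;1.6 0 0 0 0 0 0;1.2 0 0 0 0 0 0' 25 |tail -3
python3 -m creep '1.0 0 0 0 0 0 0;1.0 0 0 0 0 0 0;1 0 0 0 0 0 0' 25 |tail -3
python3 -c "
from g import *
clip(.0)
for n in ('side','top'): np.save(n+'3.npy',vision.get_image(n))
cv2.imwrite('pics/k2.png',crop(np.load('side3.npy'),150,220,75,60,8))"
```

```text
force: [0.2, 1.1, -1.5]
width: 0.37
gripper_force: 5.0
force: [-0.6, 0.2, -0.1]
width: 0.141
gripper_force: 16.3
force: [0.0, -0.0, 0.5]
width: 0.14
gripper_force: 25.0
t 31.18 pos [0.5128 0.4371 0.0851] F [ 0.  -0.   0.5] w mm 12.83 gf 25.0 q [-0.21  0.91 -1.03  1.55  0.84  1.17 -0.11]
shift cm [-0.02  0.36  0.01] turn [ 0.1  0.2 -0.4]
```

View pics/k2.png

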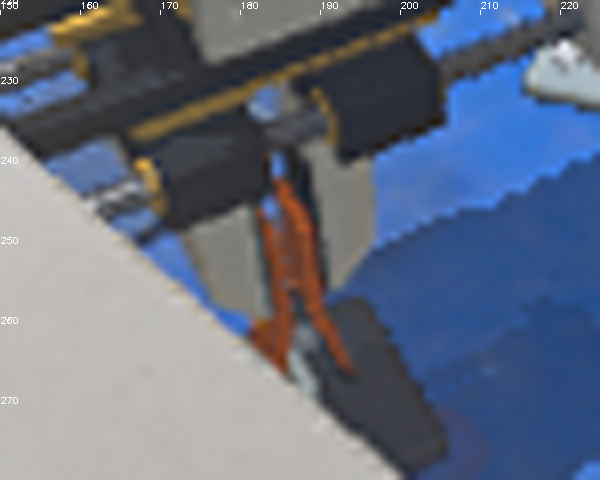

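The clip is squeezed between the pads at (185,250), with its jaws open beneath at (187,263). I'll lift it straight up and carry it over.

```bash
cat >> g.py <<'E'
TG=np.array([.4545,.3040,.085])
E
python3 -m creep '1 0 0 -2 0 0 0;1 0 0 -4 0 0 0;1 0 0 -6 0 0 0;1 0 0 -8 0 0 0;1 0 0 -8 0 0 0' |tail -3
python3 -c "
from g import *
clip(.08,TG,116.3)"
```

```text
force: [0.6, -1.1, -1.4]
width: 0.141
gripper_force: 25.0
t 31.90 pos [0.5129 0.438  0.1676] F [ 0.6 -1.1 -1.4] w mm 12.92 gf 25.0 q [-0.19  0.83 -1.09  1.48  0.76  1.28 -0.06]
shift cm [  2.07 -14.48   0.19] turn [  0.1   0.3 -41.7]
```

```bash
python3 -m creep '1 .4 -3 .2 0 .3 -9;1 .8 -6 .2 0 .3 -18;1 1.3 -9 .2 0 .3 -27;1 1.7 -12 .2 0 .3 -36;1 2.1 -14.5 .2 .1 .3 -41.7' |tail -3
python3 -m creep '1 0 0 0 0 0 0;1 0 0 0 0 0 0' |tail -3
python3 -c "
from g import *
clip(.035,TG,116.3)"
```

```text
force: [-0.5, 0.7, 0.7]
width: 0.142
gripper_force: 25.0
force: [0.1, -0.3, 0.8]
width: 0.143
gripper_force: 25.0
t 32.77 pos [0.4541 0.3032 0.1627] F [ 0.1 -0.3  0.8] w mm 13.13 gf 25.0 q [ 0.11  0.73 -1.24  1.81  0.75  1.17  0.65]
shift cm [-0.08  0.06  4.27] turn [-0.  -0.1 -0.1]
```

```bash
python3 -m creep '1 -.1 .05 1.5 0 0 0;1 -.1 .05 3 0 0 0;1 -.1 .05 4.5 0 0 0;1 -.1 .05 5 0 0 0;1 -.1 .05 5 0 0 0' |tail -3
python3 -c "
from g import *
clip(.0,TG,116.3)
for n in ('side','top'): np.save(n+'4.npy',vision.get_image(n))
cv2.imwrite('pics/k3.png',crop(np.load('side4.npy'),210,205,75,60,8))"
```

```text
force: [0.2, 0.9, -0.5]
width: 0.139
gripper_force: 25.0
t 33.40 pos [0.4541 0.3037 0.1124] F [ 0.2  0.9 -0.5] w mm 12.79 gf 25.0 q [ 0.07  0.78 -1.18  1.85  0.82  1.1   0.6 ]
shift cm [-0.05  0.01  2.74] turn [-0.  -0.2 -0. ]
```

View pics/k3.png

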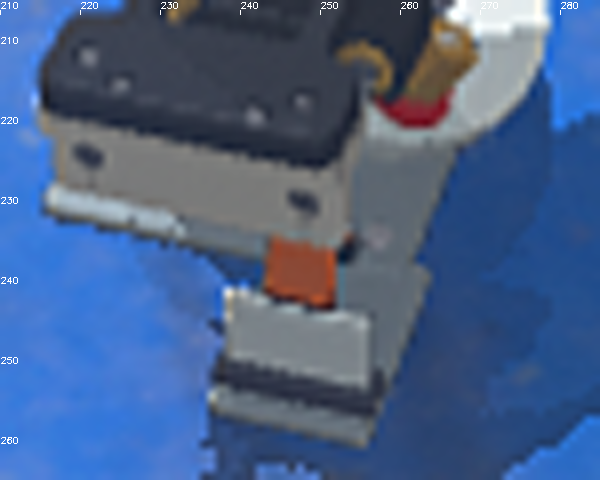

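```bash
python3 -c "
from g import *
p=telemetry.observe()['position']; x=Z[:,0]; y=Z[:,1]
for nm,o in (('near',.0095),('mid',0),('far',-.0095)):
  for e in (-.01,.01): print(nm,e,proj('side',[p[0]+y[0]*o+x[0]*e,p[1]+y[1]*o+x[1]*e,p[2]-.031-.026])[0].round(1))
for e in (-.022,.022): print('tongue if centred under TCP',proj('side',[p[0]+x[0]*e,p[1]+x[1]*e,.042])[0].round(1))
im=np.load('side4.npy'); h=cv2.cvtColor(im,cv2.COLOR_RGB2HSV); m=cv2.inRange(h,(3,140,70),(14,255,255)); m[:230]=0;m[250:]=0;m[:,:238]=0;m[:,256:]=0; ys,xs=np.nonzero(m); print([(c,ys[xs==c].min(),ys[xs==c].max()) for c in np.unique(xs)])
"
```

```text
near -0.01 [250.2 241.9]
near 0.01 [241.7 240. ]
mid -0.01 [251.4 239. ]
mid 0.01 [243.  237.1]
far -0.01 [252.7 236.1]
far 0.01 [244.3 234.3]
tongue if centred under TCP [256.5 244.5]
tongue if centred under TCP [238.2 240.3]
[(np.int64(243), np.int64(239), np.int64(240)), (np.int64(244), np.int64(235), np.int64(241)), (np.int64(245), np.int64(235), np.int64(241)), (np.int64(246), np.int64(236), np.int64(241)), (np.int64(247), np.int64(236), np.int64(242)), (np.int64(248), np.int64(236), np.int64(242)), (np.int64(249), np.int64(237), np.int64(242)), (np.int64(250), np.int64(236), np.int64(242)), (np.int64(251), np.int64(237), np.int64(242))]
```

Prediction and picture agree: tongue edge (238,241)–(256,244) against a predicted (238,240)–(256.5,244.5), and jaw tip within about 1 px. I'll lower and release.

```bash
python3 -m creep '1 0 -.08 .6 0 0 0;1 0 -.08 1.2 0 0 0;1 0 -.08 1.8 0 0 0;1 0 -.08 2.4 0 0 0;1 0 -.08 2.7 0 0 0' |tail -3
python3 -m creep '1 0 0 0 0 0 0;1 0 0 0 0 0 0' |tail -3
python3 -c "
from g import *
clip(.0,TG,116.3)"
```

```text
force: [0.7, 0.0, -0.5]
width: 0.139
gripper_force: 25.0
force: [-0.2, -0.1, -1.3]
width: 0.143
gripper_force: 25.0
t 34.38 pos [0.4547 0.303  0.086 ] F [-0.2 -0.1 -1.3] w mm 13.13 gf 25.0 q [ 0.06  0.81 -1.15  1.88  0.86  1.06  0.57]
shift cm [-0.03  0.09  0.1 ] turn [-0.  -0.1 -0. ]
```

```bash
python3 -m creep '1.6 0 0 0 0 0 0;2.1 0 0 0 0 0 0;2.6 0 0 0 0 0 0;3 0 0 0 0 0 0;3.4 0 0 0 0 0 0' |tail -3
python3 -m creep '3.8 0 0 0 0 0 0;4.5 0 0 0 0 0 0;5.5 0 0 0 0 0 0;6 0 0 0 0 0 0;6 0 0 0 0 0 0' |tail -3
python3 -m creep '6 0 0 -3 0 0 0;6 0 0 -6 0 0 0;6 0 0 -10 0 0 0;6 0 0 -14 0 0 0;6 0 0 -18 0 0 0' |tail -3
python3 -c "
from g import *
to(np.array([.35,.30,.35]),downR(60))
S=vision.get_image('side');np.save('side5.npy',S); T=vision.get_image('top');np.save('top5.npy',T)
cv2.imwrite('pics/k4.png',crop(S,195,160,95,105,5.7))"
```

```text
force: [-0.5, 1.3, -1.5]
width: 0.361
gripper_force: 5.4
force: [-9.9, 23.4, -6.4]
width: 0.649
gripper_force: 10.4
force: [0.2, -0.3, -0.6]
width: 0.655
gripper_force: 0.0
t 36.25 pos [0.455  0.3028 0.2673] F [ 0.2 -0.3 -0.6] w mm 60.16 gf 0.0 q [ 0.13  0.58 -1.22  1.67  0.56  1.3   0.82]
shift cm [ 9.56  4.38 -8.26] turn [-0.1 -0.1 56.3]
```

View pics/k4.png

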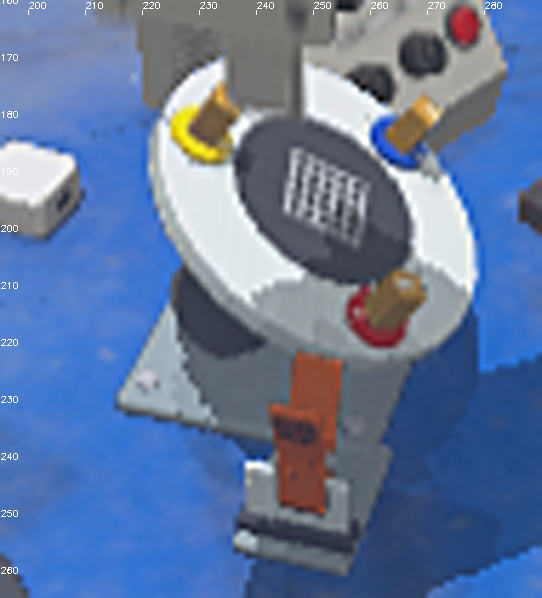

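The picture shows the clip standing on the tongue: near jaw at (247,245) in front of the plate, near handle top (246,232), far handle top (250,223). I'll check uprightness and that the bystanders haven't moved.

```bash
python3 -c "
from g import *
x=Z[:,0]; y=Z[:,1]; c=np.array([.4547,.303,.054])
for nm,o,h in (('near handle top',.018,.04),('far handle top',-.018,.04),('near jaw tip',.006,-.026)):
  print(nm,[proj('side',c+y*o+x*e+[0,0,h])[0].round(1).tolist() for e in (.01,-.01)])
im=np.load('side5.npy'); h=cv2.cvtColor(im,cv2.COLOR_RGB2HSV); m=cv2.inRange(h,(3,140,60),(14,255,255)); m[:218]=0;m[255:]=0;m[:,:238]=0;m[:,260:]=0; ys,xs=np.nonzero(m); print([(c,xs[ys==c].min(),xs[ys==c].max()) for c in np.unique(ys)][::2])
d=np.abs(np.load('side5.npy').astype(int)-np.load('side0.npy')).max(2)>60
for n,b in (('usb',(185,182,212,204)),('blue phone',(170,220,185,245)),('glue',(292,230,348,254)),('rose',(240,292,290,335))): print(n,d[b[1]:b[3],b[0]:b[2]].mean())
"
```

```text
near handle top [[240.4, 230.1], [249.2, 232.0]]
far handle top [[245.5, 219.4], [254.0, 221.2]]
near jaw tip [[242.6, 247.2], [250.9, 249.1]]
[(np.int64(222), np.int64(247), np.int64(248)), (np.int64(224), np.int64(247), np.int64(254)), (np.int64(226), np.int64(247), np.int64(254)), (np.int64(228), np.int64(246), np.int64(254)), (np.int64(230), np.int64(246), np.int64(253)), (np.int64(232), np.int64(243), np.int64(253)), (np.int64(234), np.int64(250), np.int64(253)), (np.int64(236), np.int64(251), np.int64(253)), (np.int64(238), np.int64(252), np.int64(252)), (np.int64(241), np.int64(244), np.int64(251)), (np.int64(243), np.int64(244), np.int64(251)), (np.int64(245), np.int64(244), np.int64(251)), (np.int64(247), np.int64(244), np.int64(251)), (np.int64(249), np.int64(251), np.int64(251))]
usb 0.0
blue phone 0.0
glue 0.12202380952380952
rose 0.0
```

```bash
python3 -c "
from g import *
for i in (0,5):
  h=cv2.cvtColor(np.load('side%d.npy'%i),cv2.COLOR_RGB2HSV); m=cv2.inRange(h,(0,0,70),(180,70,255)); z=m[225:258,290:352]; ys,xs=np.nonzero(z); print(i,len(xs),xs.min(),xs.max(),ys.min(),ys.max(),xs.mean(),ys.mean())
from cell import job; print(telemetry.observe()['force'].round(1)); print(job.sign_off())"
```

```text
0 354 7 61 0 25 37.31638418079096 14.519774011299434
5 378 8 61 0 25 39.32010582010582 13.603174603174603
[-0.4  0.8 -0.6]
the job is handed in; nothing more can be done
None
```

The job is handed in: I turned red one quarter turn, yellow two and blue one, in that order, and the clip is upright and gripping the tongue. The phones, charger block and glue tube look unmoved. I didn't check the wick roll, or the final nut angles in the pictures. One opening finger pressed on something beside the clip, probably the hoop rim, with about 26 N, under the 40 N limit.

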